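Make up a fruit gift pack to weight on the spring scale

TASK

The gift pack being weighed on the scale so far holds only one tin or jar and is too light. Add small yellow apples from the wooden board to the scale's tray, one at a time, setting each down gently, until the hand of the dial stands in the green band, then stop. Leave the tin or jar in the tray, and leave any yellow apple that is not needed off the scale, on the board or the table.

Things in the scene. Friction and masses are not known exactly. Their poses are not given: they have to be found in the camera images.
- apple_a: small yellow apple with a short brown stem, 52 mm across at its widest (25 mm above its base), 48 mm tall, flat on its base, weighing about 80 g; starts upright on a wooden board 12 mm thick (250 x 290 mm), with the other two yellow ones 0.1 m or more away. Origin: centre of its underside, z up.
- apple_b: small yellow apple with a short brown stem, 52 mm across at its widest (25 mm above its base), 48 mm tall, flat on its base, weighing about 80 g; starts upright on a wooden board 12 mm thick (250 x 290 mm), with the other two yellow ones 0.1 m or more away. Origin: centre of its underside, z up.
- apple_c: small yellow apple with a short brown stem, 52 mm across at its widest (25 mm above its base), 48 mm tall, flat on its base, weighing about 80 g; starts upright on a wooden board 12 mm thick (250 x 290 mm), with the other two yellow ones 0.1 m or more away. Origin: centre of its underside, z up.
- tray (a point): centre of the inner floor (157 mm along x, 297 mm along y, rim 8 mm high, z up) of the scale's aluminium tray, yawed up to 0.25 rad, 115 mm above the table when empty; it sinks 0.12 mm per gram. A tin or jar (50 mm across, 58 mm tall) stands in it near x = 0, y = -0.105; the rest is free: apples fit in a row at y = -0.035, 0.035 and 0.105, fingers closing along x. The tray bottoms at 61 mm.
- pointer (a joint): black pointer hand of the scale's sloping round dial, 0.15 m to the +x side of the tray's centre. 0 = no load; it turns clockwise 0.0126 rad per gram, about 1 rad per yellow apple, and settles within 1 s. Green band: 3.41 to 4.41 rad; red band beyond. It takes two or three yellow apples, depending on what is already in the tray.
Things that resemble listed ones, but are neither listed nor needed, are in the scene too. Leave any turquoise look-alike of the apple_c alone. Leave any pink look-alike of the apple_a alone.

How it is judged (in metres and radians):
On the way, in this order (a step that is already met when the one before it is completed fails the run):
1. a first yellow apple stands released in the tray (((x of apple_a in the frame of tray between -0.08 and 0.08 m and y of apple_a in the frame of tray between -0.15 and 0.15 m and z of apple_a in the frame of tray between -0.01 and 0.05 m and contact force between the fingers and apple_a below 0.1 N) or (x of apple_b in the frame of tray between -0.08 and 0.08 m and y of apple_b in the frame of tray between -0.15 and 0.15 m and z of apple_b in the frame of tray between -0.01 and 0.05 m and contact force between the fingers and apple_b below 0.1 N) or (x of apple_c in the frame of tray between -0.08 and 0.08 m and y of apple_c in the frame of tray between -0.15 and 0.15 m and z of apple_c in the frame of tray between -0.01 and 0.05 m and contact force between the fingers and apple_c below 0.1 N))), for 0.2 s.
2. a second yellow apple stands released in the tray ((((x of apple_a in the frame of tray between -0.08 and 0.08 m and y of apple_a in the frame of tray between -0.15 and 0.15 m and z of apple_a in the frame of tray between -0.01 and 0.05 m and contact force between the fingers and apple_a below 0.1 N) and (x of apple_b in the frame of tray between -0.08 and 0.08 m and y of apple_b in the frame of tray between -0.15 and 0.15 m and z of apple_b in the frame of tray between -0.01 and 0.05 m and contact force between the fingers and apple_b below 0.1 N)) or ((x of apple_a in the frame of tray between -0.08 and 0.08 m and y of apple_a in the frame of tray between -0.15 and 0.15 m and z of apple_a in the frame of tray between -0.01 and 0.05 m and contact force between the fingers and apple_a below 0.1 N) and (x of apple_c in the frame of tray between -0.08 and 0.08 m and y of apple_c in the frame of tray between -0.15 and 0.15 m and z of apple_c in the frame of tray between -0.01 and 0.05 m and contact force between the fingers and apple_c below 0.1 N)) or ((x of apple_b in the frame of tray between -0.08 and 0.08 m and y of apple_b in the frame of tray between -0.15 and 0.15 m and z of apple_b in the frame of tray between -0.01 and 0.05 m and contact force between the fingers and apple_b below 0.1 N) and (x of apple_c in the frame of tray between -0.08 and 0.08 m and y of apple_c in the frame of tray between -0.15 and 0.15 m and z of apple_c in the frame of tray between -0.01 and 0.05 m and contact force between the fingers and apple_c below 0.1 N)))), for 0.2 s.
At the end, for the whole second after the job is handed in: The dial's hand rests in the green band (3.41 to 4.41 rad), with two or three yellow apples standing released in the tray; any yellow apple not needed is still low down on the board or table (origin below 45 mm); all yellow apples are at rest (below 20 mm/s) (value of joint pointer between 3.41 and 4.41 rad and (((x of apple_a in the frame of tray between -0.08 and 0.08 m and y of apple_a in the frame of tray between -0.15 and 0.15 m and z of apple_a in the frame of tray between -0.01 and 0.05 m and contact force between the fingers and apple_a below 0.1 N) and (x of apple_b in the frame of tray between -0.08 and 0.08 m and y of apple_b in the frame of tray between -0.15 and 0.15 m and z of apple_b in the frame of tray between -0.01 and 0.05 m and contact force between the fingers and apple_b below 0.1 N)) or ((x of apple_a in the frame of tray between -0.08 and 0.08 m and y of apple_a in the frame of tray between -0.15 and 0.15 m and z of apple_a in the frame of tray between -0.01 and 0.05 m and contact force between the fingers and apple_a below 0.1 N) and (x of apple_c in the frame of tray between -0.08 and 0.08 m and y of apple_c in the frame of tray between -0.15 and 0.15 m and z of apple_c in the frame of tray between -0.01 and 0.05 m and contact force between the fingers and apple_c below 0.1 N)) or ((x of apple_b in the frame of tray between -0.08 and 0.08 m and y of apple_b in the frame of tray between -0.15 and 0.15 m and z of apple_b in the frame of tray between -0.01 and 0.05 m and contact force between the fingers and apple_b below 0.1 N) and (x of apple_c in the frame of tray between -0.08 and 0.08 m and y of apple_c in the frame of tray between -0.15 and 0.15 m and z of apple_c in the frame of tray between -0.01 and 0.05 m and contact force between the fingers and apple_c below 0.1 N))) and ((x of apple_a in the frame of tray between -0.08 and 0.08 m and y of apple_a in the frame of tray between -0.15 and 0.15 m and z of apple_a in the frame of tray between -0.01 and 0.05 m and contact force between the fingers and apple_a below 0.1 N) or height (world z) of apple_a below 0.045 m) and ((x of apple_b in the frame of tray between -0.08 and 0.08 m and y of apple_b in the frame of tray between -0.15 and 0.15 m and z of apple_b in the frame of tray between -0.01 and 0.05 m and contact force between the fingers and apple_b below 0.1 N) or height (world z) of apple_b below 0.045 m) and ((x of apple_c in the frame of tray between -0.08 and 0.08 m and y of apple_c in the frame of tray between -0.15 and 0.15 m and z of apple_c in the frame of tray between -0.01 and 0.05 m and contact force between the fingers and apple_c below 0.1 N) or height (world z) of apple_c below 0.045 m) and linear speed of each of apple_a, apple_b, apple_c below 0.02 m/s); the robot touches nothing.
It fails at once if the tray is pushed or knocked down to its bottom stop (floor below 63 mm) (height (world z) of tray below 0.063 m).
It also fails if it takes over 72 s, if anything falls off the work surface, if the arm or the gripper's body presses on something with over 40 N, if the wrist force passes 120 N, or if a joint passes its speed limit or range.

ROBOT

A 6-joint arm with a two-finger parallel gripper is mounted at the origin on the work surface. World frame = base frame: x ahead of the robot, y to its left, z up, the work surface at z = 0. Lengths are in m, angles in degrees, forces in N, time in s.
With the tool pointing down it reaches from about 0.375 to 0.825 m from the base axis. Payload 5.5 kg.
Tool frame: the origin (TCP) lies at the very end of the fingers, on their centre line; the grasp point (between the pads) lies 19 mm behind it; z points along the fingers, y is the line along which they close (so a half turn about z gives the same grasp; the last joint's range is limited). The gripper opens to 85 mm and grips with 20 to 120 N. Pads are 22 mm wide; open, the fingers measure 114 mm over their backs; the gripper's body (76 mm by 85 mm) begins 54 mm behind the grasp point. The pads swing forward as they close: fully open they stand 13 mm farther back than shut.
Start: joints at [-68.927, 17.962, -2.699, 69.339, 0, 90], TCP at [0.216, -0.56, 0.231] pointing down, gripper open.
Joint ranges: [-152.73, 152.73], [-39.44, 99.34], [-58.76, 71.6], [-118.89, 123.64], [-81.53, 83.1], [-180, 180]. Speed limits (degrees/s): [136.94, 136.94, 172.46, 180, 180, 180].

INTERFACE

Orientations are given as a 3x3 rotation matrix whose columns are the frame's x, y, z axes.
In Python, from bench import telemetry, vision, bot gives the robot as it stands. The module is installed in compiled form; this text tells all that it offers.
- The arm moves only by the tool play_rows, never from a script. Its argument "plan" is a list of rows, each an object of numbers: "dx", "dy", "dz": the shift along the tool's x, y, z in m; "wx", "wy", "wz": the turn, a rotation vector about the tool's x, y, z in degrees; "grip": the closure in counts, from 0 (fully open) to 255 (shut). A call has 1 to 12 rows; each row shifts and turns the commanded pose from where the row before left it, along the tool's axes as they then stand; what a row does not reach is not made up. A row lasts 1/12 s, in which the tool goes at most 41.7 mm and 7.16 degrees, less where a joint would pass 70% of its speed; a pose out of reach is approached as far as the arm can. A call with a gripper value outside its range is refused whole. The fingers move at their own pace and stop on an object; the grip force is fixed at half the most. Time passes only in rows, so rows that do not move let the fingers close. It gives the time, the measured TCP pose, the force, the opening and the grip force at its end, in the units of the state.
- telemetry.get_state(): the state, without advancing time (a new reading comes with each control period).
- vision.capture(name): name is "side" or "top" or "wrist"; returns the picture (420x560x3 uint8, blue, green, red); there is no depth.
- vision.get_calibration(name): a dict with "fov_y" (degrees; the focal length in pixels is half the picture's height over the tangent of half this angle, whatever the lens; pixels are square), "cx", "cy" (the principal point, pixels), "D" ([k1, k2, p1, p2, k3] as OpenCV has them; the pictures are not rectified), "rvec" (rotation vector, rad) and "tvec" (3), from world to camera coordinates, as OpenCV has them. Camera axes: x right, y down, z forward; pixel columns grow to the right and rows downward; lengths in m; the calibration is good to about 2 mm. A picture is of the moment at which its call begins: read the wrist's pose just before it. get_calibration takes no time and is no camera call; for the wrist camera it gives the pose at the moment of the call.
- bot.job_done(): hands the job in; it is judged then, once.
The state is a dict: "time_s": time; "q": joint angles; "qd": joint speeds; "effort": joint torques, N m; "position": TCP position; "tcp_rot": TCP orientation; "force": force on the tool from outside, world axes, zero at the start; "moment": the same for the moment, N m; "opening": opening from 0.0 (shut) to 1.0 (fully open); "gripper_force": force on a finger pad.
Only numpy, scipy, OpenCV 4.12 (cv2) and the standard library are available. Lean on these libraries where they do the work, as an engineer would, in place of code of your own. Each camera call takes 0.05 s, during which the arm holds its last target. There are 200 camera calls.

## Working session

There is one attempt and no reset: what is moved stays moved. The work goes in short steps, Python scripts to look and compute and a tool call to move; the robot and the scene stay as the last step left them, time stands still between calls to the robot, and variables do not carry over. Pictures are saved under pics/ and viewed, at most 10 in all, crops included, and the job is handed in when it is done.

Besides the shell and the picture viewer there is one more tool, called after "Call:" as name(argument=value, ...), one argument or row to a line, values as JSON. play_rows: Moves the arm, as the interface text tells. Its arguments: {"type":"object","properties":{"plan":{"type":"array","items":{"type":"object","properties":{"dx":{"type":"number"},"dy":{"type":"number"},"dz":{"type":"number"},"wx":{"type":"number"},"wy":{"type":"number"},"wz":{"type":"number"},"grip":{"type":"number"}}}}},"required":["plan"]}

```bash
mkdir -p pics
python3 - <<'E'
from bench import telemetry, vision
import cv2, numpy as np
s=telemetry.get_state(); print(s['time_s'],s['position'],s['tcp_rot'],s['opening'])
ims=[]
for n in ('top','side'):
    im=vision.capture(n); cv2.imwrite(f'pics/{n}0.png',im); c=vision.get_calibration(n); print(n,c)
    R=cv2.Rodrigues(np.array(c['rvec'],float))[0]; print(-R.T@np.array(c['tvec']).ravel())
E
```

```text
0.0 [ 0.21552531 -0.55934936  0.23045214] [[ 9.33128116e-01  3.59543517e-01 -6.14806725e-04]
 [ 3.59544043e-01 -9.33126823e-01  1.55329128e-03]
 [-1.52168374e-05 -1.67046986e-03 -9.99998605e-01]] 1.0014406191876153
top {'fov_y': 46.0360827965584, 'cx': 279.01239351186985, 'cy': 209.52128407756828, 'D': array([-0.04114677,  0.        ,  0.        ,  0.        ,  0.        ]), 'rvec': array([ 2.11273245, -2.1501683 ,  0.1357729 ]), 'tvec': array([0.12923565, 0.5865629 , 1.09099486])}
[0.41708702 0.09300594 1.16979313]
side {'fov_y': 50.07447060754781, 'cx': 280.6099542944958, 'cy': 214.09397133114703, 'D': array([-0.04916788,  0.        ,  0.        ,  0.        ,  0.        ]), 'rvec': array([ 0.71839613, -2.39743107,  1.41299765]), 'tvec': array([0.52227238, 0.20788553, 1.04260956])}
[0.01614517 0.96917911 0.68077213]
```

View pics/top0.png

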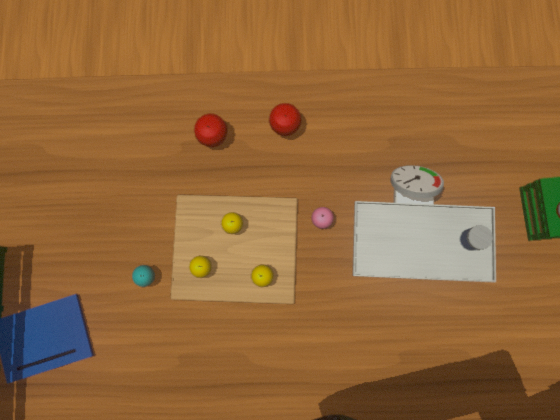

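View pics/side0.png

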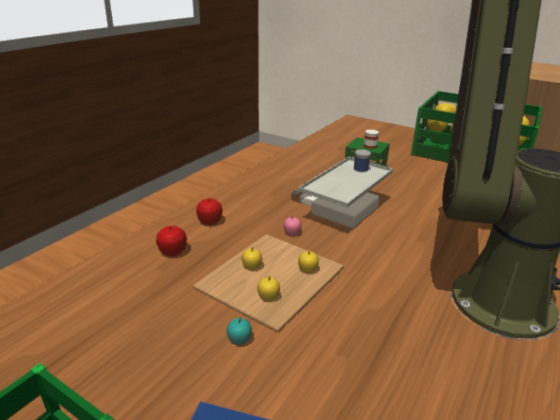

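The top view shows three yellow apples on the board at (232,222), (200,266) and (262,275). The look-alikes are pink at (323,217) and turquoise at (143,275), with red apples at (211,130) and (285,119). The tray centre is near (425,241), the jar is at (480,238), and the dial is at (417,182). I choose the three yellow ones on the board.

```bash
cat > h.py <<'E'
import cv2, numpy as np
from bench import telemetry, vision
def cast(c,px,z):
    f=210/np.tan(np.radians(c['fov_y']/2)); K=np.array([[f,0,c['cx']],[0,f,c['cy']],[0,0,1]])
    n=cv2.undistortPoints(np.array(px,float).reshape(-1,1,2),K,np.array(c['D'])).reshape(-1,2)
    R=cv2.Rodrigues(np.array(c['rvec'],float))[0]; o=-R.T@np.array(c['tvec']).ravel()
    d=np.c_[n,np.ones(len(n))]@R
    return o+d*((z-o[2])/d[:,2])[:,None]
def proj(c,P):
    f=210/np.tan(np.radians(c['fov_y']/2)); K=np.array([[f,0,c['cx']],[0,f,c['cy']],[0,0,1]])
    return cv2.projectPoints(np.array(P,float).reshape(-1,1,3),np.array(c['rvec']),np.array(c['tvec']),K,np.array(c['D']))[0].reshape(-1,2)
def yellow(im,amin=120):
    h=cv2.cvtColor(im,cv2.COLOR_BGR2HSV); m=cv2.inRange(h,(22,170,60),(34,255,255))
    m=cv2.morphologyEx(m,cv2.MORPH_CLOSE,np.ones((5,5)))
    cs=[c for c in cv2.findContours(m,0,1)[0] if cv2.contourArea(c)>amin]
    return [(*cv2.minEnclosingCircle(c),cv2.contourArea(c)) for c in cs]
E
python3 - <<'E'
from h import *
im=cv2.imread('pics/top0.png'); c=vision.get_calibration('top')
for p,r,a in yellow(im): print('apple',np.round(p,1),round(r,1),a,cast(c,[p],.037)[0].round(4))
h=cv2.cvtColor(im,cv2.COLOR_BGR2HSV); m=cv2.inRange(h,(0,0,120),(180,60,255)); m[:200]=0
m=cv2.morphologyEx(m,cv2.MORPH_CLOSE,np.ones((9,9)))
k=max(cv2.findContours(m,0,1)[0],key=cv2.contourArea); b=cv2.boxPoints(cv2.minAreaRect(k)); print(b.round(1))
P=cast(c,b,.108); print(P.round(4),P.mean(0).round(4)); 
for i in range(4): e=P[(i+1)%4]-P[i]; print(np.linalg.norm(e).round(4),np.degrees(np.arctan2(e[1],e[0])).round(2))
sd=cv2.imread('pics/side0.png')
for p,r,a in yellow(sd): print('side',np.round(p,1),cast(vision.get_calibration('side'),[p],.037)[0].round(4))
A=cv2.resize(im[150:300,345:505],None,fx=4,fy=4,interpolation=2)
cv2.imwrite('pics/c1.png',A[:400])
B=cv2.resize(im[190:310,165:345],None,fx=3,fy=3); cv2.imwrite('pics/c2.png',np.vstack([A[:230],np.pad(B,((0,0),(0,640-540),(0,0)))])[:590])
E
```

```text
apple [261.6 275.4] 10.9 346.0 [0.4392 0.1611 0.037 ]
apple [199.5 266. ] 11.0 335.5 [0.4627 0.3035 0.037 ]
apple [231.5 222.6] 10.7 324.5 [0.5617 0.2297 0.037 ]
[[351.6 275.9]
 [354.8 196.9]
 [498.1 202.6]
 [495.  281.6]]
[[ 0.4336 -0.0346  0.108 ]
 [ 0.6039 -0.0478  0.108 ]
 [ 0.5852 -0.3586  0.108 ]
 [ 0.4157 -0.3383  0.108 ]] [ 0.5096 -0.1948  0.108 ]
0.1708 -4.43
0.3114 -93.45
0.1707 173.18
0.3042 86.62
side [268.2 288.2] [0.4619 0.3009 0.037 ]
side [308.1 261.3] [0.4391 0.1585 0.037 ]
side [251.5 258.5] [0.5614 0.2276 0.037 ]
side [436.5 123. ] [ 0.4918 -1.1686  0.037 ]
```

View pics/c2.png

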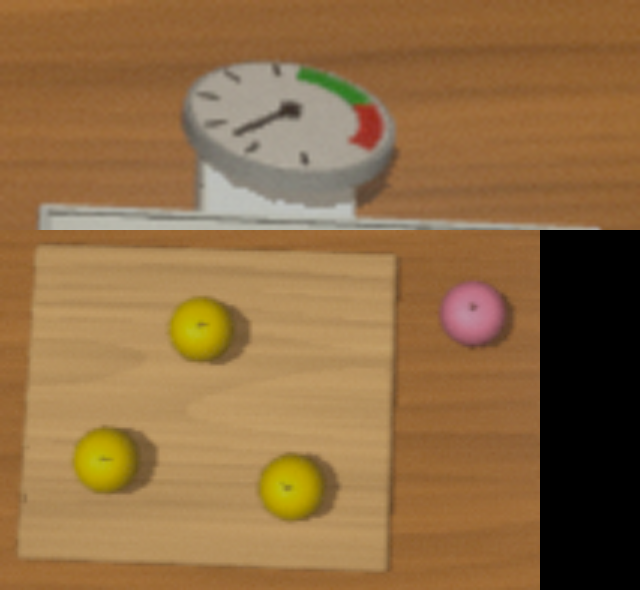

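The crop confirms the choice: three plain yellow apples with stems on the board, and the pink one is off it. The dial's hand is about midway between ticks 1 and 2 (roughly 0.9–1 rad). The tray mask included the dial's neck, so I'll use the tray's own corners. First I turn the tool so its y axis lies along world +x.

Run:
```python
from h import *
c=vision.get_calibration('top')
P=cast(c,[(356,203),(495,207),(495.5,281),(353.5,276)],.114); print(P.round(4),P.mean(0))
for i in range(4): e=P[(i+1)%4]-P[i]; print(np.linalg.norm(e).round(4),np.degrees(np.arctan2(e[1],e[0])).round(2))
print('jar top',cast(c,[(480,237)],.164))
```

```text
[[ 0.5894 -0.0491  0.114 ]
 [ 0.5748 -0.3485  0.114 ]
 [ 0.4169 -0.3371  0.114 ]
 [ 0.4332 -0.0379  0.114 ]] [ 0.50356325 -0.19313496  0.114     ]
0.2997 -92.79
0.1583 175.88
0.2997 86.89
0.1566 -4.12
jar top [[ 0.50619623 -0.29193055  0.164     ]]
```

Call:
play_rows(
  plan=[
    {"wz": -6.9,"grip": 0},
    {"wz": -6.9,"grip": 0},
    {"wz": -6.9,"grip": 0},
    {"wz": -6.9,"grip": 0},
    {"wz": -6.9,"grip": 0},
    {"wz": -6.9,"grip": 0},
    {"wz": -6.9,"grip": 0},
    {"wz": -6.9,"grip": 0},
    {"wz": -6.9,"grip": 0},
    {"wz": -6.9,"grip": 0},
    {"grip": 0},
    {"grip": 0},
  ],
)

```text
$.plan[0]: bad value
```

Call:
play_rows(
  plan=[
    {"dx": 0,"dy": 0,"dz": 0,"wx": 0,"wy": 0,"wz": -6.9,"grip": 0},
  ],
)

```text
time_s: 0.18
position: [0.2156, -0.5595, 0.2307]
tcp_rot: [[0.883, 0.47, -0.0], [0.47, -0.883, 0.001], [0.0, -0.001, -1.0]]
force: [0.0, 0.6, -0.4]
opening: 1.001
gripper_force: 0.0
```

All keys are needed in each row.

Call:
play_rows(
  plan=[
    {"dx": 0,"dy": 0,"dz": 0,"wx": 0,"wy": 0,"wz": -6.9,"grip": 0},
    {"dx": 0,"dy": 0,"dz": 0,"wx": 0,"wy": 0,"wz": -6.9,"grip": 0},
    {"dx": 0,"dy": 0,"dz": 0,"wx": 0,"wy": 0,"wz": -6.9,"grip": 0},
    {"dx": 0,"dy": 0,"dz": 0,"wx": 0,"wy": 0,"wz": -6.9,"grip": 0},
    {"dx": 0,"dy": 0,"dz": 0,"wx": 0,"wy": 0,"wz": -6.9,"grip": 0},
    {"dx": 0,"dy": 0,"dz": 0,"wx": 0,"wy": 0,"wz": -6.9,"grip": 0},
    {"dx": 0,"dy": 0,"dz": 0,"wx": 0,"wy": 0,"wz": -6.9,"grip": 0},
    {"dx": 0,"dy": 0,"dz": 0,"wx": 0,"wy": 0,"wz": -6.9,"grip": 0},
    {"dx": 0,"dy": 0,"dz": 0,"wx": 0,"wy": 0,"wz": -6.9,"grip": 0},
    {"dx": 0.02,"dy": 0.02,"dz": 0,"wx": 0,"wy": 0,"wz": 0,"grip": 0},
    {"dx": 0.03,"dy": 0.03,"dz": 0,"wx": 0,"wy": 0,"wz": 0,"grip": 0},
    {"dx": 0,"dy": 0,"dz": 0,"wx": 0,"wy": 0,"wz": 0,"grip": 0},
  ],
)

```text
time_s: 1.18
position: [0.2684, -0.5062, 0.2308]
tcp_rot: [[-0.005, 1.0, 0.002], [1.0, 0.005, 0.004], [0.004, 0.002, -1.0]]
force: [0.4, 0.4, 0.4]
opening: 0.995
gripper_force: 0.0
```

Call:
play_rows(
  plan=[
    {"dx": 0.03,"dy": 0.025,"dz": 0,"wx": 0,"wy": 0,"wz": 0,"grip": 0},
    {"dx": 0.03,"dy": 0.025,"dz": 0,"wx": 0,"wy": 0,"wz": 0,"grip": 0},
    {"dx": 0.03,"dy": 0.025,"dz": 0,"wx": 0,"wy": 0,"wz": 0,"grip": 0},
    {"dx": 0.03,"dy": 0.025,"dz": 0,"wx": 0,"wy": 0,"wz": 0,"grip": 0},
    {"dx": 0.03,"dy": 0.025,"dz": 0,"wx": 0,"wy": 0,"wz": 0,"grip": 0},
    {"dx": 0.03,"dy": 0.025,"dz": 0,"wx": 0,"wy": 0,"wz": 0,"grip": 0},
    {"dx": 0.03,"dy": 0.025,"dz": 0,"wx": 0,"wy": 0,"wz": 0,"grip": 0},
    {"dx": 0.03,"dy": 0.025,"dz": 0,"wx": 0,"wy": 0,"wz": 0,"grip": 0},
    {"dx": 0.036,"dy": 0,"dz": 0,"wx": 0,"wy": 0,"wz": 0,"grip": 0},
    {"dx": 0.036,"dy": 0,"dz": 0,"wx": 0,"wy": 0,"wz": 0,"grip": 0},
    {"dx": 0.036,"dy": 0,"dz": 0,"wx": 0,"wy": 0,"wz": 0,"grip": 0},
    {"dx": 0.036,"dy": 0,"dz": 0,"wx": 0,"wy": 0,"wz": 0,"grip": 0},
  ],
)

```text
time_s: 2.18
position: [0.4641, -0.1243, 0.2309]
tcp_rot: [[-0.001, 1.0, -0.001], [1.0, 0.001, 0.0], [0.0, -0.001, -1.0]]
force: [1.0, -0.3, -0.4]
opening: 0.999
gripper_force: 0.0
```

Call:
play_rows(
  plan=[
    {"dx": 0.035,"dy": -0.004,"dz": 0,"wx": 0,"wy": 0,"wz": 0,"grip": 0},
    {"dx": 0.035,"dy": -0.004,"dz": 0,"wx": 0,"wy": 0,"wz": 0,"grip": 0},
    {"dx": 0.035,"dy": -0.004,"dz": 0,"wx": 0,"wy": 0,"wz": 0,"grip": 0},
    {"dx": 0.035,"dy": -0.004,"dz": 0,"wx": 0,"wy": 0,"wz": 0,"grip": 0},
    {"dx": 0.035,"dy": -0.004,"dz": 0,"wx": 0,"wy": 0,"wz": 0,"grip": 0},
    {"dx": 0.035,"dy": -0.004,"dz": 0,"wx": 0,"wy": 0,"wz": 0,"grip": 0},
    {"dx": 0.035,"dy": -0.004,"dz": 0,"wx": 0,"wy": 0,"wz": 0,"grip": 0},
    {"dx": 0.035,"dy": -0.004,"dz": 0,"wx": 0,"wy": 0,"wz": 0,"grip": 0},
    {"dx": 0,"dy": 0,"dz": 0.03,"wx": 0,"wy": 0,"wz": 0,"grip": 0},
    {"dx": 0,"dy": 0,"dz": 0.03,"wx": 0,"wy": 0,"wz": 0,"grip": 0},
    {"dx": 0,"dy": 0,"dz": 0.03,"wx": 0,"wy": 0,"wz": 0,"grip": 0},
    {"dx": 0,"dy": 0,"dz": 0,"wx": 0,"wy": 0,"wz": 0,"grip": 0},
  ],
)

```text
time_s: 3.18
position: [0.428, 0.1528, 0.1362]
tcp_rot: [[-0.002, 1.0, -0.009], [1.0, 0.002, -0.003], [-0.003, -0.009, -1.0]]
force: [-1.7, -0.6, -0.2]
opening: 0.999
gripper_force: 0.0
```

Run:
```python
from h import *
s=telemetry.get_state(); print(s['time_s'],s['position'],s['tcp_rot'].round(4) if hasattr(s['tcp_rot'],'round') else s['tcp_rot'])
c=vision.get_calibration('wrist'); im=vision.capture('wrist'); cv2.imwrite('pics/w1.png',im)
for p,r,a in yellow(im,600): print(np.round(p,1),round(r,1),a,cast(c,[p],.037)[0].round(4))
```

```text
3.1833 [0.42802029 0.15281563 0.13621837] [[-0.0025  1.     -0.0085]
 [ 1.      0.0024 -0.003 ]
 [-0.003  -0.0085 -1.    ]]
```

View pics/w1.png

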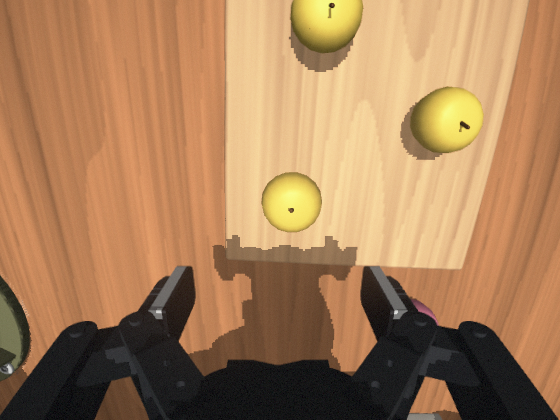

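The wrist view shows the target apple at (291,202), with the others at (327,15) and (447,119). The fingers lie along x, as planned. The saturation threshold was too strict for this camera.

```bash
sed -i 's/(22,170,60)/(23,125,60)/' h.py
python3 - <<'E'
from h import *
s=telemetry.get_state(); print(s['time_s'],s['position'])
c=vision.get_calibration('wrist'); im=vision.capture('wrist')
for p,r,a in yellow(im,600): print(np.round(p,1),round(r,1),a,cast(c,[p],.037)[0].round(4))
E
```

```text
3.2333 [0.42941796 0.15303843 0.1389037 ]
[288.7 201.7] 28.7 2272.0 [0.4379 0.1591 0.037 ]
[444.6 120.1] 34.5 3150.0 [0.5634 0.2292 0.037 ]
[324.   16.7] 37.0 2882.0 [0.4619 0.3014 0.037 ]
```

Call:
play_rows(
  plan=[
    {"dx": 0.006,"dy": 0.009,"dz": 0,"wx": 0,"wy": 0,"wz": 0,"grip": 0},
    {"dx": 0,"dy": 0,"dz": 0,"wx": 0,"wy": 0,"wz": 0,"grip": 0},
    {"dx": 0,"dy": 0,"dz": 0.02,"wx": 0,"wy": 0,"wz": 0,"grip": 0},
    {"dx": 0,"dy": 0,"dz": 0.02,"wx": 0,"wy": 0,"wz": 0,"grip": 0},
    {"dx": 0,"dy": 0,"dz": 0.02,"wx": 0,"wy": 0,"wz": 0,"grip": 0},
    {"dx": 0,"dy": 0,"dz": 0.01,"wx": 0,"wy": 0,"wz": 0,"grip": 0},
    {"dx": 0,"dy": 0,"dz": 0,"wx": 0,"wy": 0,"wz": 0,"grip": 0},
    {"dx": 0,"dy": 0,"dz": 0,"wx": 0,"wy": 0,"wz": 0,"grip": 0},
    {"dx": 0,"dy": 0,"dz": 0,"wx": 0,"wy": 0,"wz": 0,"grip": 0},
  ],
)

```text
time_s: 4.03
position: [0.4425, 0.1603, 0.0727]
tcp_rot: [[-0.001, 1.0, 0.002], [1.0, 0.001, 0.001], [0.001, 0.002, -1.0]]
force: [-0.2, 0.0, 0.4]
opening: 1.001
gripper_force: 0.0
```

Call:
play_rows(
  plan=[
    {"dx": -0.001,"dy": -0.004,"dz": 0.012,"wx": 0,"wy": 0,"wz": 0,"grip": 0},
    {"dx": 0,"dy": 0,"dz": 0.015,"wx": 0,"wy": 0,"wz": 0,"grip": 0},
    {"dx": 0,"dy": 0,"dz": 0.015,"wx": 0,"wy": 0,"wz": 0,"grip": 0},
    {"dx": 0,"dy": 0,"dz": 0.01,"wx": 0,"wy": 0,"wz": 0,"grip": 0},
    {"dx": 0,"dy": 0,"dz": 0.005,"wx": 0,"wy": 0,"wz": 0,"grip": 0},
    {"dx": 0,"dy": 0,"dz": 0,"wx": 0,"wy": 0,"wz": 0,"grip": 0},
    {"dx": 0,"dy": 0,"dz": 0,"wx": 0,"wy": 0,"wz": 0,"grip": 255},
    {"dx": 0,"dy": 0,"dz": 0,"wx": 0,"wy": 0,"wz": 0,"grip": 255},
    {"dx": 0,"dy": 0,"dz": 0,"wx": 0,"wy": 0,"wz": 0,"grip": 255},
    {"dx": 0,"dy": 0,"dz": 0,"wx": 0,"wy": 0,"wz": 0,"grip": 255},
    {"dx": 0,"dy": 0,"dz": 0,"wx": 0,"wy": 0,"wz": 0,"grip": 255},
    {"dx": 0,"dy": 0,"dz": 0,"wx": 0,"wy": 0,"wz": 0,"grip": 255},
  ],
)

```text
time_s: 5.03
position: [0.4381, 0.1592, 0.0156]
tcp_rot: [[-0.001, 1.0, 0.002], [1.0, 0.001, 0.001], [0.001, 0.002, -1.0]]
force: [-2.2, -0.9, 8.4]
opening: 0.572
gripper_force: 60.6
```

Call:
play_rows(
  plan=[
    {"dx": 0,"dy": 0,"dz": -0.01,"wx": 0,"wy": 0,"wz": 0,"grip": 255},
    {"dx": 0,"dy": 0,"dz": -0.02,"wx": 0,"wy": 0,"wz": 0,"grip": 255},
    {"dx": 0,"dy": 0,"dz": -0.03,"wx": 0,"wy": 0,"wz": 0,"grip": 255},
    {"dx": 0,"dy": 0,"dz": -0.03,"wx": 0,"wy": 0,"wz": 0,"grip": 255},
    {"dx": 0,"dy": 0,"dz": -0.03,"wx": 0,"wy": 0,"wz": 0,"grip": 255},
    {"dx": 0,"dy": 0,"dz": -0.03,"wx": 0,"wy": 0,"wz": 0,"grip": 255},
    {"dx": -0.01,"dy": 0.01,"dz": -0.03,"wx": 0,"wy": 0,"wz": 0,"grip": 255},
    {"dx": -0.02,"dy": 0.01,"dz": 0,"wx": 0,"wy": 0,"wz": 0,"grip": 255},
    {"dx": -0.03,"dy": 0.01,"dz": 0,"wx": 0,"wy": 0,"wz": 0,"grip": 255},
    {"dx": -0.03,"dy": 0.01,"dz": 0,"wx": 0,"wy": 0,"wz": 0,"grip": 255},
    {"dx": -0.03,"dy": 0.01,"dz": 0,"wx": 0,"wy": 0,"wz": 0,"grip": 255},
    {"dx": -0.03,"dy": 0.01,"dz": 0,"wx": 0,"wy": 0,"wz": 0,"grip": 255},
  ],
)

```text
time_s: 6.03
position: [0.4977, 0.0076, 0.1954]
tcp_rot: [[-0.002, 1.0, 0.001], [1.0, 0.002, 0.0], [0.0, 0.001, -1.0]]
force: [0.1, 0.4, -0.9]
opening: 0.574
gripper_force: 62.1
```

Call:
play_rows(
  plan=[
    {"dx": -0.03,"dy": 0,"dz": 0,"wx": 0,"wy": 0,"wz": 0,"grip": 255},
    {"dx": -0.03,"dy": 0,"dz": 0,"wx": 0,"wy": 0,"wz": 0,"grip": 255},
    {"dx": -0.03,"dy": 0,"dz": 0,"wx": 0,"wy": 0,"wz": 0,"grip": 255},
    {"dx": -0.03,"dy": 0,"dz": 0,"wx": 0,"wy": 0,"wz": 0,"grip": 255},
    {"dx": -0.03,"dy": 0,"dz": 0,"wx": 0,"wy": 0,"wz": 0,"grip": 255},
    {"dx": -0.03,"dy": 0,"dz": 0,"wx": 0,"wy": 0,"wz": 0,"grip": 255},
    {"dx": -0.03,"dy": 0,"dz": 0,"wx": 0,"wy": 0,"wz": 0,"grip": 255},
    {"dx": -0.02,"dy": 0,"dz": 0,"wx": 0,"wy": 0,"wz": 0,"grip": 255},
    {"dx": -0.007,"dy": 0,"dz": 0,"wx": 0,"wy": 0,"wz": 0,"grip": 255},
    {"dx": 0,"dy": 0,"dz": 0,"wx": 0,"wy": 0,"wz": 0,"grip": 255},
    {"dx": 0,"dy": 0,"dz": 0,"wx": 0,"wy": 0,"wz": 0,"grip": 255},
    {"dx": 0,"dy": 0,"dz": 0,"wx": 0,"wy": 0,"wz": 0,"grip": 255},
  ],
)

```text
time_s: 7.03
position: [0.4977, -0.2269, 0.1945]
tcp_rot: [[-0.002, 1.0, -0.0], [1.0, 0.002, 0.001], [0.001, -0.0, -1.0]]
force: [0.2, 0.8, -1.7]
opening: 0.574
gripper_force: 62.1
```

Run:
```python
from h import *
s=telemetry.get_state(); print(s['time_s'],s['position'],s['opening'],s['gripper_force'])
im=vision.capture('wrist'); t=vision.capture('top')
t=cv2.resize(t[150:300,345:505],None,fx=2.8,fy=2.8)
cv2.imwrite('pics/p1.png',np.hstack([cv2.resize(im,None,fx=.6,fy=.6)[:252],t[:252]]))
```

```text
7.0333 [ 0.49767862 -0.22686899  0.1944992 ] 0.5744959931579838 62.14739341288805
```

View pics/p1.png

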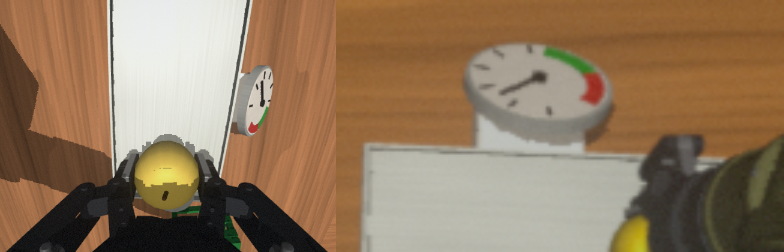

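The apple is held and centred over the tray, next to the jar. I lower it gently to the height the loaded tray should have.

Call:
play_rows(
  plan=[
    {"dx": -0.001,"dy": 0.004,"dz": 0.015,"wx": 0,"wy": 0,"wz": 0,"grip": 255},
    {"dx": 0,"dy": 0,"dz": 0.02,"wx": 0,"wy": 0,"wz": 0,"grip": 255},
    {"dx": 0,"dy": 0,"dz": 0.02,"wx": 0,"wy": 0,"wz": 0,"grip": 255},
    {"dx": 0,"dy": 0,"dz": 0.015,"wx": 0,"wy": 0,"wz": 0,"grip": 255},
    {"dx": 0,"dy": 0,"dz": 0.008,"wx": 0,"wy": 0,"wz": 0,"grip": 255},
    {"dx": 0,"dy": 0,"dz": 0.005,"wx": 0,"wy": 0,"wz": 0,"grip": 255},
    {"dx": 0,"dy": 0,"dz": 0.004,"wx": 0,"wy": 0,"wz": 0,"grip": 255},
    {"dx": 0,"dy": 0,"dz": 0.004,"wx": 0,"wy": 0,"wz": 0,"grip": 255},
    {"dx": 0,"dy": 0,"dz": 0.003,"wx": 0,"wy": 0,"wz": 0,"grip": 255},
    {"dx": 0,"dy": 0,"dz": 0,"wx": 0,"wy": 0,"wz": 0,"grip": 255},
    {"dx": 0,"dy": 0,"dz": 0,"wx": 0,"wy": 0,"wz": 0,"grip": 255},
    {"dx": 0,"dy": 0,"dz": 0,"wx": 0,"wy": 0,"wz": 0,"grip": 255},
  ],
)

```text
time_s: 8.13
position: [0.5021, -0.2292, 0.1008]
tcp_rot: [[-0.001, 1.0, 0.001], [1.0, 0.001, -0.0], [-0.0, 0.001, -1.0]]
force: [0.9, -0.1, 0.6]
opening: 0.573
gripper_force: 62.2
```

Run:
```python
from h import *
s=telemetry.get_state(); print(s['time_s'],s['position'],s['force'])
t=vision.capture('top'); sd=vision.capture('side'); w=vision.capture('wrist')
f=lambda a,k:cv2.resize(a,None,fx=k,fy=k,interpolation=2)
A=f(t[155:225,380:460],4)
B=f(sd[120:230,270:420],2.5)[:280]
C=f(w,.6667)[:280]
H=280; print(A.shape,B.shape,C.shape)
cv2.imwrite('pics/p2.png',np.hstack([np.vstack([A,np.zeros((275,320,3),np.uint8)])[:555],np.vstack([B[:275,:375],C[:280,:373] if 0 else cv2.resize(C,(375,280))])]))
```

```text
8.1333 [ 0.50211342 -0.22918115  0.10079262] [ 0.9449662  -0.12646429  0.59889235]
(280, 320, 3) (275, 375, 3) (280, 373, 3)
```

View pics/p2.png

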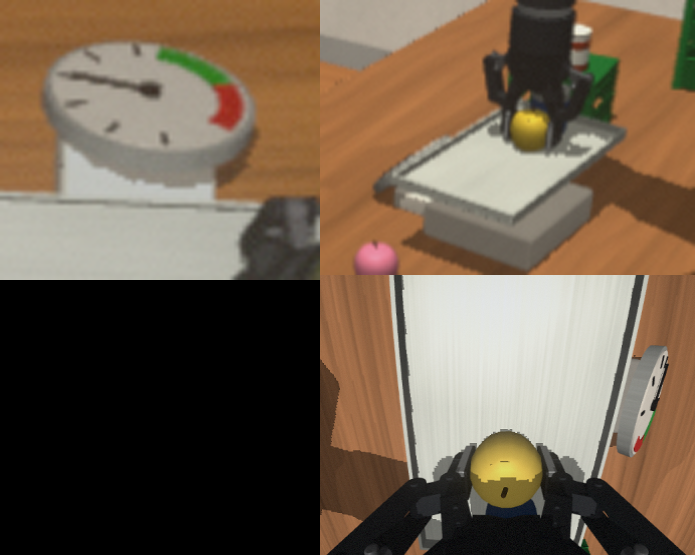

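The hand is now at tick 3 (about 1.9 rad), up roughly 1 rad, so the tray is carrying the apple. I release it and rise.

Call:
play_rows(
  plan=[
    {"dx": 0,"dy": 0,"dz": 0,"wx": 0,"wy": 0,"wz": 0,"grip": 60},
    {"dx": 0,"dy": 0,"dz": 0,"wx": 0,"wy": 0,"wz": 0,"grip": 30},
    {"dx": 0,"dy": 0,"dz": 0,"wx": 0,"wy": 0,"wz": 0,"grip": 0},
    {"dx": 0,"dy": 0,"dz": 0,"wx": 0,"wy": 0,"wz": 0,"grip": 0},
    {"dx": 0,"dy": 0,"dz": 0,"wx": 0,"wy": 0,"wz": 0,"grip": 0},
    {"dx": 0,"dy": 0,"dz": 0,"wx": 0,"wy": 0,"wz": 0,"grip": 0},
    {"dx": 0,"dy": 0,"dz": -0.01,"wx": 0,"wy": 0,"wz": 0,"grip": 0},
    {"dx": 0,"dy": 0,"dz": -0.02,"wx": 0,"wy": 0,"wz": 0,"grip": 0},
    {"dx": 0,"dy": 0,"dz": -0.03,"wx": 0,"wy": 0,"wz": 0,"grip": 0},
    {"dx": 0,"dy": 0,"dz": -0.03,"wx": 0,"wy": 0,"wz": 0,"grip": 0},
    {"dx": 0,"dy": 0,"dz": -0.01,"wx": 0,"wy": 0,"wz": 0,"grip": 0},
    {"dx": 0,"dy": 0,"dz": 0,"wx": 0,"wy": 0,"wz": 0,"grip": 0},
  ],
)

```text
time_s: 9.28
position: [0.5039, -0.23, 0.2042]
tcp_rot: [[-0.001, 1.0, 0.006], [1.0, 0.001, -0.003], [-0.003, 0.006, -1.0]]
force: [-0.3, 0.3, -0.2]
opening: 1.002
gripper_force: 0.0
```

Call:
play_rows(
  plan=[
    {"dx": 0.015,"dy": 0.003,"dz": 0,"wx": 0,"wy": 0,"wz": 0,"grip": 0},
    {"dx": 0.035,"dy": 0.004,"dz": 0,"wx": 0,"wy": 0,"wz": 0,"grip": 0},
    {"dx": 0.04,"dy": 0.005,"dz": 0,"wx": 0,"wy": 0,"wz": 0,"grip": 0},
    {"dx": 0.04,"dy": 0.005,"dz": 0,"wx": 0,"wy": 0,"wz": 0,"grip": 0},
    {"dx": 0.04,"dy": 0.005,"dz": 0,"wx": 0,"wy": 0,"wz": 0,"grip": 0},
    {"dx": 0.04,"dy": 0.005,"dz": 0,"wx": 0,"wy": 0,"wz": 0,"grip": 0},
    {"dx": 0.04,"dy": 0.005,"dz": 0,"wx": 0,"wy": 0,"wz": 0,"grip": 0},
    {"dx": 0.04,"dy": 0.005,"dz": 0,"wx": 0,"wy": 0,"wz": 0,"grip": 0},
    {"dx": 0.04,"dy": 0.005,"dz": 0,"wx": 0,"wy": 0,"wz": 0,"grip": 0},
    {"dx": 0.04,"dy": 0.005,"dz": 0,"wx": 0,"wy": 0,"wz": 0,"grip": 0},
    {"dx": 0.04,"dy": 0.005,"dz": 0,"wx": 0,"wy": 0,"wz": 0,"grip": 0},
    {"dx": 0.04,"dy": 0.004,"dz": 0,"wx": 0,"wy": 0,"wz": 0,"grip": 0},
  ],
)

```text
time_s: 10.28
position: [0.5564, 0.2228, 0.1988]
tcp_rot: [[-0.001, 1.0, -0.002], [1.0, 0.001, -0.001], [-0.001, -0.002, -1.0]]
force: [1.8, -0.5, 0.7]
opening: 0.998
gripper_force: 0.0
```

Run:
```python
from h import *
s=telemetry.get_state(); print(s['time_s'],s['position'],s['force'])
c=vision.get_calibration('wrist'); w=vision.capture('wrist')
for p,r,a in yellow(w,600): print(np.round(p,1),round(r,1),a,cast(c,[p],.037)[0].round(4))
t=vision.capture('top'); cv2.imwrite('pics/t2.png',t)
c=vision.get_calibration('top')
for p,r,a in yellow(t): print('top',np.round(p,1),a,cast(c,[p],.12)[0].round(4))
```

```text
10.2833 [0.55638894 0.22282802 0.19881989] [ 1.79390643 -0.49521348  0.74095246]
[282.  185.8] 22.5 1346.0 [0.5603 0.2278 0.037 ]
[180.9 112.6] 26.6 2030.0 [0.4594 0.3027 0.037 ]
top [442.6 241.5] 380.5 [ 0.5021 -0.2286  0.12  ]
```

Apple 1 stands in the tray at (0.502,-0.229). Next is the apple at (0.561,0.229).

Call:
play_rows(
  plan=[
    {"dx": 0.006,"dy": 0.004,"dz": 0.01,"wx": 0,"wy": 0,"wz": 0,"grip": 0},
    {"dx": 0,"dy": 0,"dz": 0.03,"wx": 0,"wy": 0,"wz": 0,"grip": 0},
    {"dx": 0,"dy": 0,"dz": 0.03,"wx": 0,"wy": 0,"wz": 0,"grip": 0},
    {"dx": 0,"dy": 0,"dz": 0.03,"wx": 0,"wy": 0,"wz": 0,"grip": 0},
    {"dx": 0,"dy": 0,"dz": 0.02,"wx": 0,"wy": 0,"wz": 0,"grip": 0},
    {"dx": 0,"dy": 0,"dz": 0.01,"wx": 0,"wy": 0,"wz": 0,"grip": 0},
    {"dx": 0,"dy": 0,"dz": 0,"wx": 0,"wy": 0,"wz": 0,"grip": 0},
    {"dx": 0,"dy": 0,"dz": 0,"wx": 0,"wy": 0,"wz": 0,"grip": 0},
    {"dx": 0,"dy": 0,"dz": 0,"wx": 0,"wy": 0,"wz": 0,"grip": 0},
  ],
)

```text
time_s: 11.13
position: [0.5623, 0.2269, 0.0715]
tcp_rot: [[-0.001, 1.0, 0.002], [1.0, 0.001, 0.001], [0.001, 0.002, -1.0]]
force: [-0.4, -0.4, 0.3]
opening: 1.0
gripper_force: 0.0
```

Call:
play_rows(
  plan=[
    {"dx": 0.002,"dy": -0.001,"dz": 0.012,"wx": 0,"wy": 0,"wz": 0,"grip": 0},
    {"dx": 0,"dy": 0,"dz": 0.015,"wx": 0,"wy": 0,"wz": 0,"grip": 0},
    {"dx": 0,"dy": 0,"dz": 0.015,"wx": 0,"wy": 0,"wz": 0,"grip": 0},
    {"dx": 0,"dy": 0,"dz": 0.01,"wx": 0,"wy": 0,"wz": 0,"grip": 0},
    {"dx": 0,"dy": 0,"dz": 0.004,"wx": 0,"wy": 0,"wz": 0,"grip": 0},
    {"dx": 0,"dy": 0,"dz": 0,"wx": 0,"wy": 0,"wz": 0,"grip": 0},
    {"dx": 0,"dy": 0,"dz": 0,"wx": 0,"wy": 0,"wz": 0,"grip": 255},
    {"dx": 0,"dy": 0,"dz": 0,"wx": 0,"wy": 0,"wz": 0,"grip": 255},
    {"dx": 0,"dy": 0,"dz": 0,"wx": 0,"wy": 0,"wz": 0,"grip": 255},
    {"dx": 0,"dy": 0,"dz": 0,"wx": 0,"wy": 0,"wz": 0,"grip": 255},
    {"dx": 0,"dy": 0,"dz": 0,"wx": 0,"wy": 0,"wz": 0,"grip": 255},
    {"dx": 0,"dy": 0,"dz": 0,"wx": 0,"wy": 0,"wz": 0,"grip": 255},
  ],
)

```text
time_s: 12.13
position: [0.5609, 0.2294, 0.0158]
tcp_rot: [[-0.001, 1.0, 0.002], [1.0, 0.001, 0.001], [0.001, 0.002, -1.0]]
force: [-1.8, 0.4, 5.9]
opening: 0.577
gripper_force: 61.3
```

Call:
play_rows(
  plan=[
    {"dx": 0,"dy": 0,"dz": -0.01,"wx": 0,"wy": 0,"wz": 0,"grip": 255},
    {"dx": 0,"dy": 0,"dz": -0.02,"wx": 0,"wy": 0,"wz": 0,"grip": 255},
    {"dx": 0,"dy": 0,"dz": -0.03,"wx": 0,"wy": 0,"wz": 0,"grip": 255},
    {"dx": 0,"dy": 0,"dz": -0.03,"wx": 0,"wy": 0,"wz": 0,"grip": 255},
    {"dx": 0,"dy": 0,"dz": -0.03,"wx": 0,"wy": 0,"wz": 0,"grip": 255},
    {"dx": 0,"dy": 0,"dz": -0.03,"wx": 0,"wy": 0,"wz": 0,"grip": 255},
    {"dx": -0.01,"dy": -0.01,"dz": -0.03,"wx": 0,"wy": 0,"wz": 0,"grip": 255},
    {"dx": -0.02,"dy": -0.01,"dz": 0,"wx": 0,"wy": 0,"wz": 0,"grip": 255},
    {"dx": -0.03,"dy": -0.01,"dz": 0,"wx": 0,"wy": 0,"wz": 0,"grip": 255},
    {"dx": -0.03,"dy": -0.01,"dz": 0,"wx": 0,"wy": 0,"wz": 0,"grip": 255},
    {"dx": -0.03,"dy": -0.01,"dz": 0,"wx": 0,"wy": 0,"wz": 0,"grip": 255},
    {"dx": -0.03,"dy": -0.005,"dz": 0,"wx": 0,"wy": 0,"wz": 0,"grip": 255},
  ],
)

```text
time_s: 13.13
position: [0.5041, 0.0778, 0.1953]
tcp_rot: [[-0.002, 1.0, 0.001], [1.0, 0.002, 0.0], [0.0, 0.001, -1.0]]
force: [-0.0, -0.3, 0.0]
opening: 0.571
gripper_force: 62.1
```

Call:
play_rows(
  plan=[
    {"dx": -0.03,"dy": 0,"dz": 0,"wx": 0,"wy": 0,"wz": 0,"grip": 255},
    {"dx": -0.03,"dy": 0,"dz": 0,"wx": 0,"wy": 0,"wz": 0,"grip": 255},
    {"dx": -0.03,"dy": 0,"dz": 0,"wx": 0,"wy": 0,"wz": 0,"grip": 255},
    {"dx": -0.03,"dy": 0,"dz": 0,"wx": 0,"wy": 0,"wz": 0,"grip": 255},
    {"dx": -0.03,"dy": 0,"dz": 0,"wx": 0,"wy": 0,"wz": 0,"grip": 255},
    {"dx": -0.03,"dy": 0,"dz": 0,"wx": 0,"wy": 0,"wz": 0,"grip": 255},
    {"dx": -0.03,"dy": 0,"dz": 0,"wx": 0,"wy": 0,"wz": 0,"grip": 255},
    {"dx": -0.02,"dy": 0,"dz": 0,"wx": 0,"wy": 0,"wz": 0,"grip": 255},
    {"dx": -0.007,"dy": 0,"dz": 0,"wx": 0,"wy": 0,"wz": 0,"grip": 255},
    {"dx": 0,"dy": 0,"dz": 0,"wx": 0,"wy": 0,"wz": 0,"grip": 255},
    {"dx": 0,"dy": 0,"dz": 0,"wx": 0,"wy": 0,"wz": 0,"grip": 255},
    {"dx": 0,"dy": 0,"dz": 0,"wx": 0,"wy": 0,"wz": 0,"grip": 255},
  ],
)

```text
time_s: 14.13
position: [0.5056, -0.157, 0.1945]
tcp_rot: [[-0.002, 1.0, 0.0], [1.0, 0.002, 0.001], [0.001, 0.0, -1.0]]
force: [0.4, 1.1, -0.9]
opening: 0.57
gripper_force: 62.1
```

Call:
play_rows(
  plan=[
    {"dx": -0.001,"dy": 0,"dz": 0.015,"wx": 0,"wy": 0,"wz": 0,"grip": 255},
    {"dx": 0,"dy": 0,"dz": 0.025,"wx": 0,"wy": 0,"wz": 0,"grip": 255},
    {"dx": 0,"dy": 0,"dz": 0.025,"wx": 0,"wy": 0,"wz": 0,"grip": 255},
    {"dx": 0,"dy": 0,"dz": 0.015,"wx": 0,"wy": 0,"wz": 0,"grip": 255},
    {"dx": 0,"dy": 0,"dz": 0.008,"wx": 0,"wy": 0,"wz": 0,"grip": 255},
    {"dx": 0,"dy": 0,"dz": 0.005,"wx": 0,"wy": 0,"wz": 0,"grip": 255},
    {"dx": 0,"dy": 0,"dz": 0.004,"wx": 0,"wy": 0,"wz": 0,"grip": 255},
    {"dx": 0,"dy": 0,"dz": 0.004,"wx": 0,"wy": 0,"wz": 0,"grip": 255},
    {"dx": 0,"dy": 0,"dz": 0.003,"wx": 0,"wy": 0,"wz": 0,"grip": 255},
    {"dx": 0,"dy": 0,"dz": 0,"wx": 0,"wy": 0,"wz": 0,"grip": 255},
    {"dx": 0,"dy": 0,"dz": 0,"wx": 0,"wy": 0,"wz": 0,"grip": 255},
    {"dx": 0,"dy": 0,"dz": 0,"wx": 0,"wy": 0,"wz": 0,"grip": 255},
  ],
)

```text
time_s: 15.13
position: [0.5062, -0.1592, 0.0909]
tcp_rot: [[-0.001, 1.0, 0.001], [1.0, 0.001, -0.0], [-0.0, 0.001, -1.0]]
force: [1.2, 0.7, 0.1]
opening: 0.57
gripper_force: 62.2
```

Call:
play_rows(
  plan=[
    {"dx": 0,"dy": 0,"dz": 0,"wx": 0,"wy": 0,"wz": 0,"grip": 60},
    {"dx": 0,"dy": 0,"dz": 0,"wx": 0,"wy": 0,"wz": 0,"grip": 30},
    {"dx": 0,"dy": 0,"dz": 0,"wx": 0,"wy": 0,"wz": 0,"grip": 0},
    {"dx": 0,"dy": 0,"dz": 0,"wx": 0,"wy": 0,"wz": 0,"grip": 0},
    {"dx": 0,"dy": 0,"dz": 0,"wx": 0,"wy": 0,"wz": 0,"grip": 0},
    {"dx": 0,"dy": 0,"dz": 0,"wx": 0,"wy": 0,"wz": 0,"grip": 0},
    {"dx": 0,"dy": 0,"dz": -0.01,"wx": 0,"wy": 0,"wz": 0,"grip": 0},
    {"dx": 0,"dy": 0,"dz": -0.02,"wx": 0,"wy": 0,"wz": 0,"grip": 0},
    {"dx": 0,"dy": 0,"dz": -0.03,"wx": 0,"wy": 0,"wz": 0,"grip": 0},
    {"dx": 0,"dy": 0,"dz": -0.03,"wx": 0,"wy": 0,"wz": 0,"grip": 0},
    {"dx": 0,"dy": 0,"dz": -0.02,"wx": 0,"wy": 0,"wz": 0,"grip": 0},
    {"dx": 0,"dy": 0,"dz": 0,"wx": 0,"wy": 0,"wz": 0,"grip": 0},
  ],
)

```text
time_s: 16.13
position: [0.5085, -0.1599, 0.2059]
tcp_rot: [[-0.001, 1.0, 0.008], [1.0, 0.001, -0.002], [-0.002, 0.008, -1.0]]
force: [1.0, -0.4, 0.2]
opening: 1.001
gripper_force: 0.0
```

Call:
play_rows(
  plan=[
    {"dx": 0.02,"dy": 0,"dz": 0,"wx": 0,"wy": 0,"wz": 0,"grip": 0},
    {"dx": 0.035,"dy": 0,"dz": 0,"wx": 0,"wy": 0,"wz": 0,"grip": 0},
    {"dx": 0.04,"dy": 0,"dz": 0,"wx": 0,"wy": 0,"wz": 0,"grip": 0},
    {"dx": 0.04,"dy": 0,"dz": 0,"wx": 0,"wy": 0,"wz": 0,"grip": 0},
    {"dx": 0.04,"dy": 0,"dz": 0,"wx": 0,"wy": 0,"wz": 0,"grip": 0},
    {"dx": 0.04,"dy": -0.005,"dz": 0,"wx": 0,"wy": 0,"wz": 0,"grip": 0},
    {"dx": 0.04,"dy": -0.005,"dz": 0,"wx": 0,"wy": 0,"wz": 0,"grip": 0},
    {"dx": 0.04,"dy": -0.005,"dz": 0,"wx": 0,"wy": 0,"wz": 0,"grip": 0},
    {"dx": 0.04,"dy": -0.01,"dz": 0,"wx": 0,"wy": 0,"wz": 0,"grip": 0},
    {"dx": 0.04,"dy": -0.01,"dz": 0,"wx": 0,"wy": 0,"wz": 0,"grip": 0},
    {"dx": 0.04,"dy": -0.01,"dz": 0,"wx": 0,"wy": 0,"wz": 0,"grip": 0},
    {"dx": 0.04,"dy": 0,"dz": 0,"wx": 0,"wy": 0,"wz": 0,"grip": 0},
  ],
)

```text
time_s: 17.13
position: [0.4578, 0.2975, 0.2004]
tcp_rot: [[-0.002, 1.0, -0.001], [1.0, 0.002, -0.0], [-0.0, -0.001, -1.0]]
force: [0.8, -0.0, 0.9]
opening: 1.004
gripper_force: 0.0
```

Run:
```python
from h import *
s=telemetry.get_state(); print(s['time_s'],s['position'],s['force'])
c=vision.get_calibration('wrist'); w=vision.capture('wrist')
for p,r,a in yellow(w,600): print(np.round(p,1),round(r,1),a,cast(c,[p],.037)[0].round(4))
t=vision.capture('top'); cv2.imwrite('pics/t3.png',t)
c=vision.get_calibration('top')
for p,r,a in yellow(t): print('top',np.round(p,1),a,cast(c,[p],.11)[0].round(4))
f=lambda a:cv2.resize(a,None,fx=5,fy=5,interpolation=2)
t2=cv2.imread('pics/t2.png')
cv2.imwrite('pics/d3.png',np.vstack([np.hstack([f(x[157:207,382:452]) for x in (t2,t)]),cv2.resize(t[195:290,345:505],(700,340))[:340]]))
```

```text
17.1333 [0.45782303 0.29746432 0.2004206 ] [ 0.78810422 -0.01202998  0.88838208]
[281.  186.3] 23.1 1361.0 [0.4608 0.3015 0.037 ]
top [198.5 354. ] 212.5 [0.2762 0.2909 0.11  ]
top [199.4 266.2] 335.0 [0.4593 0.2901 0.11  ]
top [441.5 241.7] 381.5 [ 0.5025 -0.2294  0.11  ]
top [409.5 240.5] 377.5 [ 0.5064 -0.1609  0.11  ]
```

View pics/d3.png

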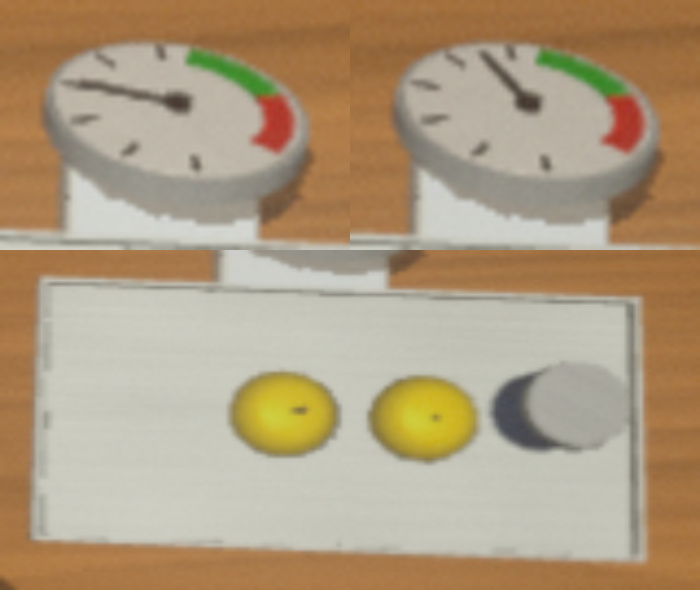

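The hand is between ticks 4 and 5 (about 2.8 rad), short of green. A third apple of about 1 rad lands mid-band, so I fetch the last one at (0.461,0.302).

Call:
play_rows(
  plan=[
    {"dx": 0.005,"dy": 0.002,"dz": 0.01,"wx": 0,"wy": 0,"wz": 0,"grip": 0},
    {"dx": 0,"dy": 0,"dz": 0.03,"wx": 0,"wy": 0,"wz": 0,"grip": 0},
    {"dx": 0,"dy": 0,"dz": 0.03,"wx": 0,"wy": 0,"wz": 0,"grip": 0},
    {"dx": 0,"dy": 0,"dz": 0.03,"wx": 0,"wy": 0,"wz": 0,"grip": 0},
    {"dx": 0,"dy": 0,"dz": 0.02,"wx": 0,"wy": 0,"wz": 0,"grip": 0},
    {"dx": 0,"dy": 0,"dz": 0.01,"wx": 0,"wy": 0,"wz": 0,"grip": 0},
    {"dx": 0,"dy": 0,"dz": 0,"wx": 0,"wy": 0,"wz": 0,"grip": 0},
    {"dx": 0,"dy": 0,"dz": 0,"wx": 0,"wy": 0,"wz": 0,"grip": 0},
    {"dx": 0,"dy": 0,"dz": 0,"wx": 0,"wy": 0,"wz": 0,"grip": 0},
  ],
)

```text
time_s: 17.98
position: [0.4632, 0.3011, 0.0716]
tcp_rot: [[-0.001, 1.0, 0.002], [1.0, 0.001, 0.001], [0.001, 0.002, -1.0]]
force: [0.0, -0.4, 0.4]
opening: 1.0
gripper_force: 0.0
```

Call:
play_rows(
  plan=[
    {"dx": 0.001,"dy": -0.002,"dz": 0.012,"wx": 0,"wy": 0,"wz": 0,"grip": 0},
    {"dx": 0,"dy": 0,"dz": 0.015,"wx": 0,"wy": 0,"wz": 0,"grip": 0},
    {"dx": 0,"dy": 0,"dz": 0.015,"wx": 0,"wy": 0,"wz": 0,"grip": 0},
    {"dx": 0,"dy": 0,"dz": 0.01,"wx": 0,"wy": 0,"wz": 0,"grip": 0},
    {"dx": 0,"dy": 0,"dz": 0.004,"wx": 0,"wy": 0,"wz": 0,"grip": 0},
    {"dx": 0,"dy": 0,"dz": 0,"wx": 0,"wy": 0,"wz": 0,"grip": 0},
    {"dx": 0,"dy": 0,"dz": 0,"wx": 0,"wy": 0,"wz": 0,"grip": 255},
    {"dx": 0,"dy": 0,"dz": 0,"wx": 0,"wy": 0,"wz": 0,"grip": 255},
    {"dx": 0,"dy": 0,"dz": 0,"wx": 0,"wy": 0,"wz": 0,"grip": 255},
    {"dx": 0,"dy": 0,"dz": 0,"wx": 0,"wy": 0,"wz": 0,"grip": 255},
    {"dx": 0,"dy": 0,"dz": 0,"wx": 0,"wy": 0,"wz": 0,"grip": 255},
    {"dx": 0,"dy": 0,"dz": 0,"wx": 0,"wy": 0,"wz": 0,"grip": 255},
  ],
)

```text
time_s: 18.98
position: [0.4609, 0.3024, 0.0158]
tcp_rot: [[-0.001, 1.0, 0.002], [1.0, 0.001, 0.001], [0.001, 0.002, -1.0]]
force: [-1.3, -1.3, 8.0]
opening: 0.577
gripper_force: 60.6
```

Call:
play_rows(
  plan=[
    {"dx": 0,"dy": 0,"dz": -0.01,"wx": 0,"wy": 0,"wz": 0,"grip": 255},
    {"dx": 0,"dy": 0,"dz": -0.02,"wx": 0,"wy": 0,"wz": 0,"grip": 255},
    {"dx": 0,"dy": 0,"dz": -0.03,"wx": 0,"wy": 0,"wz": 0,"grip": 255},
    {"dx": 0,"dy": 0,"dz": -0.03,"wx": 0,"wy": 0,"wz": 0,"grip": 255},
    {"dx": 0,"dy": 0,"dz": -0.03,"wx": 0,"wy": 0,"wz": 0,"grip": 255},
    {"dx": 0,"dy": 0,"dz": -0.03,"wx": 0,"wy": 0,"wz": 0,"grip": 255},
    {"dx": -0.01,"dy": 0.01,"dz": -0.03,"wx": 0,"wy": 0,"wz": 0,"grip": 255},
    {"dx": -0.02,"dy": 0.01,"dz": 0,"wx": 0,"wy": 0,"wz": 0,"grip": 255},
    {"dx": -0.03,"dy": 0.01,"dz": 0,"wx": 0,"wy": 0,"wz": 0,"grip": 255},
    {"dx": -0.03,"dy": 0.01,"dz": 0,"wx": 0,"wy": 0,"wz": 0,"grip": 255},
    {"dx": -0.03,"dy": 0.01,"dz": 0,"wx": 0,"wy": 0,"wz": 0,"grip": 255},
    {"dx": -0.03,"dy": 0,"dz": 0,"wx": 0,"wy": 0,"wz": 0,"grip": 255},
  ],
)

```text
time_s: 19.98
position: [0.5118, 0.1507, 0.1953]
tcp_rot: [[-0.001, 1.0, 0.002], [1.0, 0.001, 0.0], [0.0, 0.002, -1.0]]
force: [0.5, -0.3, -1.4]
opening: 0.575
gripper_force: 62.1
```

Call:
play_rows(
  plan=[
    {"dx": -0.03,"dy": 0,"dz": 0,"wx": 0,"wy": 0,"wz": 0,"grip": 255},
    {"dx": -0.03,"dy": 0,"dz": 0,"wx": 0,"wy": 0,"wz": 0,"grip": 255},
    {"dx": -0.03,"dy": 0,"dz": 0,"wx": 0,"wy": 0,"wz": 0,"grip": 255},
    {"dx": -0.03,"dy": 0,"dz": 0,"wx": 0,"wy": 0,"wz": 0,"grip": 255},
    {"dx": -0.03,"dy": 0,"dz": 0,"wx": 0,"wy": 0,"wz": 0,"grip": 255},
    {"dx": -0.03,"dy": 0,"dz": 0,"wx": 0,"wy": 0,"wz": 0,"grip": 255},
    {"dx": -0.03,"dy": 0,"dz": 0,"wx": 0,"wy": 0,"wz": 0,"grip": 255},
    {"dx": -0.02,"dy": 0,"dz": 0,"wx": 0,"wy": 0,"wz": 0,"grip": 255},
    {"dx": -0.01,"dy": 0,"dz": 0,"wx": 0,"wy": 0,"wz": 0,"grip": 255},
    {"dx": 0,"dy": 0,"dz": 0,"wx": 0,"wy": 0,"wz": 0,"grip": 255},
    {"dx": 0,"dy": 0,"dz": 0,"wx": 0,"wy": 0,"wz": 0,"grip": 255},
    {"dx": 0,"dy": 0,"dz": 0,"wx": 0,"wy": 0,"wz": 0,"grip": 255},
  ],
)

```text
time_s: 20.98
position: [0.5106, -0.087, 0.1945]
tcp_rot: [[-0.002, 1.0, 0.0], [1.0, 0.002, 0.001], [0.001, 0.0, -1.0]]
force: [-0.5, 0.6, -0.7]
opening: 0.574
gripper_force: 62.1
```

Call:
play_rows(
  plan=[
    {"dx": 0,"dy": 0,"dz": 0.015,"wx": 0,"wy": 0,"wz": 0,"grip": 255},
    {"dx": 0,"dy": 0,"dz": 0.025,"wx": 0,"wy": 0,"wz": 0,"grip": 255},
    {"dx": 0,"dy": 0,"dz": 0.025,"wx": 0,"wy": 0,"wz": 0,"grip": 255},
    {"dx": 0,"dy": 0,"dz": 0.02,"wx": 0,"wy": 0,"wz": 0,"grip": 255},
    {"dx": 0,"dy": 0,"dz": 0.012,"wx": 0,"wy": 0,"wz": 0,"grip": 255},
    {"dx": 0,"dy": 0,"dz": 0.006,"wx": 0,"wy": 0,"wz": 0,"grip": 255},
    {"dx": 0,"dy": 0,"dz": 0.004,"wx": 0,"wy": 0,"wz": 0,"grip": 255},
    {"dx": 0,"dy": 0,"dz": 0.004,"wx": 0,"wy": 0,"wz": 0,"grip": 255},
    {"dx": 0,"dy": 0,"dz": 0.003,"wx": 0,"wy": 0,"wz": 0,"grip": 255},
    {"dx": 0,"dy": 0,"dz": 0,"wx": 0,"wy": 0,"wz": 0,"grip": 255},
    {"dx": 0,"dy": 0,"dz": 0,"wx": 0,"wy": 0,"wz": 0,"grip": 255},
    {"dx": 0,"dy": 0,"dz": 0,"wx": 0,"wy": 0,"wz": 0,"grip": 255},
  ],
)

```text
time_s: 21.98
position: [0.5111, -0.0881, 0.0809]
tcp_rot: [[-0.001, 1.0, 0.001], [1.0, 0.001, -0.0], [-0.0, 0.001, -1.0]]
force: [0.6, 0.5, -0.1]
opening: 0.572
gripper_force: 62.2
```

Call:
play_rows(
  plan=[
    {"dx": 0,"dy": 0,"dz": 0,"wx": 0,"wy": 0,"wz": 0,"grip": 60},
    {"dx": 0,"dy": 0,"dz": 0,"wx": 0,"wy": 0,"wz": 0,"grip": 30},
    {"dx": 0,"dy": 0,"dz": 0,"wx": 0,"wy": 0,"wz": 0,"grip": 0},
    {"dx": 0,"dy": 0,"dz": 0,"wx": 0,"wy": 0,"wz": 0,"grip": 0},
    {"dx": 0,"dy": 0,"dz": 0,"wx": 0,"wy": 0,"wz": 0,"grip": 0},
    {"dx": 0,"dy": 0,"dz": 0,"wx": 0,"wy": 0,"wz": 0,"grip": 0},
    {"dx": 0,"dy": 0,"dz": -0.01,"wx": 0,"wy": 0,"wz": 0,"grip": 0},
    {"dx": 0,"dy": 0,"dz": -0.02,"wx": 0,"wy": 0,"wz": 0,"grip": 0},
    {"dx": 0,"dy": 0,"dz": -0.03,"wx": 0,"wy": 0,"wz": 0,"grip": 0},
    {"dx": 0,"dy": 0,"dz": -0.03,"wx": 0,"wy": 0,"wz": 0,"grip": 0},
    {"dx": 0,"dy": 0,"dz": -0.03,"wx": 0,"wy": 0,"wz": 0,"grip": 0},
    {"dx": 0,"dy": 0,"dz": 0,"wx": 0,"wy": 0,"wz": 0,"grip": 0},
  ],
)

```text
time_s: 22.98
position: [0.5141, -0.0886, 0.2071]
tcp_rot: [[-0.001, 1.0, 0.009], [1.0, 0.001, -0.002], [-0.002, 0.009, -1.0]]
force: [1.2, 0.5, 1.0]
opening: 1.001
gripper_force: 0.0
```

Call:
play_rows(
  plan=[
    {"dx": 0.02,"dy": 0,"dz": 0,"wx": 0,"wy": 0,"wz": 0,"grip": 0},
    {"dx": 0.03,"dy": 0,"dz": 0,"wx": 0,"wy": 0,"wz": 0,"grip": 0},
    {"dx": 0.03,"dy": 0,"dz": 0,"wx": 0,"wy": 0,"wz": 0,"grip": 0},
    {"dx": 0.03,"dy": 0,"dz": 0,"wx": 0,"wy": 0,"wz": 0,"grip": 0},
    {"dx": 0.03,"dy": 0,"dz": 0,"wx": 0,"wy": 0,"wz": 0,"grip": 0},
    {"dx": 0.03,"dy": 0,"dz": 0,"wx": 0,"wy": 0,"wz": 0,"grip": 0},
    {"dx": 0.03,"dy": 0,"dz": 0,"wx": 0,"wy": 0,"wz": 0,"grip": 0},
    {"dx": 0.02,"dy": 0,"dz": 0,"wx": 0,"wy": 0,"wz": 0,"grip": 0},
    {"dx": 0,"dy": 0,"dz": 0,"wx": 0,"wy": 0,"wz": 0,"grip": 0},
    {"dx": 0,"dy": 0,"dz": 0,"wx": 0,"wy": 0,"wz": 0,"grip": 0},
    {"dx": 0,"dy": 0,"dz": 0,"wx": 0,"wy": 0,"wz": 0,"grip": 0},
    {"dx": 0,"dy": 0,"dz": 0,"wx": 0,"wy": 0,"wz": 0,"grip": 0},
  ],
)

```text
time_s: 23.98
position: [0.5103, 0.131, 0.2004]
tcp_rot: [[-0.0, 1.0, -0.0], [1.0, 0.0, -0.0], [-0.0, -0.0, -1.0]]
force: [-0.8, -0.3, 0.0]
opening: 0.999
gripper_force: 0.0
```

Run:
```python
from h import *
s=telemetry.get_state(); print(s['time_s'],s['position'],s['force'])
t=vision.capture('top'); cv2.imwrite('pics/t4.png',t); sd=vision.capture('side')
c=vision.get_calibration('top')
for p,r,a in yellow(t): print('top',np.round(p,1),a,cast(c,[p],.1)[0].round(4))
f=lambda a:cv2.resize(a,(350,250),interpolation=2)
cv2.imwrite('pics/d4.png',np.vstack([np.hstack([f(t[157:207,382:452]),f(sd[125:225,280:420])]),cv2.resize(t[195:290,345:505],(700,340))]))
```

```text
23.9833 [0.51028181 0.13097208 0.2003988 ] [-0.79642272 -0.26117707  0.01784267]
top [440.2 242.1] 377.5 [ 0.5026 -0.2294  0.1   ]
top [408.4 240.7] 375.5 [ 0.507  -0.1609  0.1   ]
top [375.1 239. ] 361.0 [ 0.512  -0.0892  0.1   ]
```

View pics/d4.png

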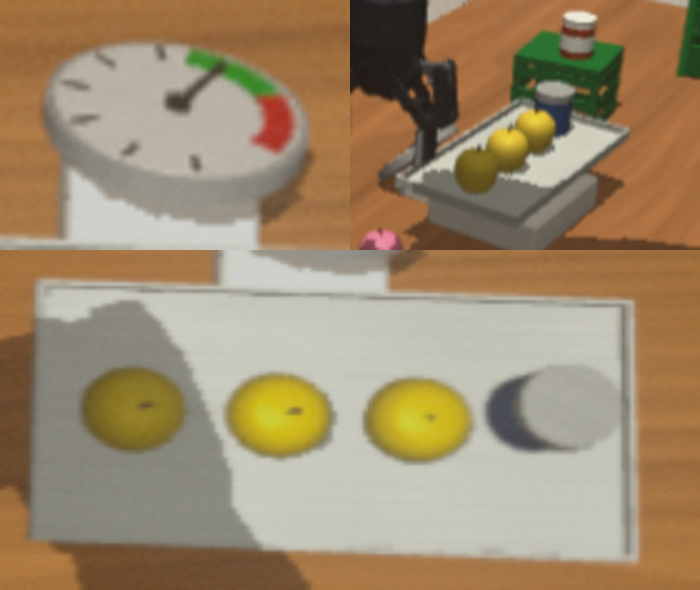

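The hand stands inside the green band. All three apples are upright and released in the tray, the jar is still in place, and the arm is clear.

```bash
python3 -c "
from bench import bot; print(bot.job_done())"
```

```text
the job is handed in; nothing more can be done
None
```

The job is handed in: all three yellow apples stand released in the tray beside the jar, the dial's hand is in the green band, and it took about 24 s of the 72 s allowed (no verdict was returned).

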